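Clamp a bonded slide in the clamshell press under the lamp timer

TASK

Get the bonded microscope slide curing under pressure: on the lamp timer press the large key and then the small key, one at a time and each fully down, then swing the press's upper half down onto its lower half, take the locking pin from its rest and push it down through the aligned holes of both halves. Push the pin fully home so that its shoulder squeezes the springy upper half flat and shut, and finish holding it so, still pushing firmly down on the pin: do not let go. Leave the other things on the desk where they stand.

Things in the scene. Friction and masses are not known exactly. Their poses are not given: they have to be found in the camera images.
- press: lower half of the clamshell slide press, fixed aluminium block 140 x 90 x 40 mm (x, y, z) with a glass slide on it; origin at the centre of its underside, z up, turned about z. Its own +x points from the front (hole end) to the back (hinge end). Right through it, 45 mm in front of its centre, goes a vertical hole of 15 mm diameter
- lower_hole (a point): centre of the mouth of that hole, on the top face of the lower half, 40 mm above the desk; on the press's own x at -45 mm
- press_hinge (a point): middle of the hinge axis, 47 mm above the desk, at +60 mm on the press's own x; the axis runs along the press's own y. Two small dark cheeks, each 12 mm wide and 39 mm either side of the middle, rise to 55 mm above the desk
- hinge_leaf (a joint): angle of the hinge in rad: 0 is folded down, about 1.3 nearly upright; the upper half is hinged at the back and opens upwards. A stiff friction hinge (0.3 N m): it stays where it is left
- upper_half (a joint): springy play of the upper half on top of the hinge angle, rad (whole angle = sum of both): 0.06 when let go, 0 squeezed flat (hard stop). Folded down and let go the upper half rests 0.06 rad ajar; about 9 N down at its hole squeezes it flat; it pops up again when let go
- upper_hole (a point): centre, on the outer (upper) face, of the 15 mm through hole in the upper half: an aluminium plate 12 mm thick, the hinge axis at mid-thickness, hole 105 mm and free edge 132 mm from the axis, 70 mm wide from 77 to 132 mm, 56 mm wide nearer the hinge. Shut flat, its outer face is 53 mm above the desk. Its z points out of the outer face
- pin: loose locking pin, 70 g, upright in its rest: steel stem of 12 mm diameter and 40 mm length with a tapered tip, above it a steel shoulder disc of 30 mm diameter and 5 mm thickness, above that a black cylindrical grip of 22 mm diameter and 32 mm height; 77 mm in all. Origin at the tip of the stem, z up along the pin
- pin_shoulder (a point): point on the pin's axis at the underside of its shoulder disc, 40 mm above the tip
- pin_rest: fixed dark wooden block 60 x 60 x 45 mm with a through hole in the middle of its top, in which the pin stands with its shoulder on the block's top; origin at the centre of the underside
- timer: lamp timer, fixed grey box 100 x 120 x 40 mm with two round grey keys on its top; origin at the centre of its underside
- large_key_top (a point): centre of the top of the large key (32 mm diameter, left one as seen from the robot), 62 mm above the desk when up, in a black collar that ends 10 mm below it; the keys stand 60 mm apart
- small_key_top (a point): centre of the top of the small key (20 mm diameter, right one as seen from the robot), 62 mm above the desk when up, in a black collar that ends 10 mm below it
- large_key (a joint): travel of the large key downwards, m: 0 up, 0.006 fully down; spring, about 5 N fully down
- small_key (a joint): travel of the small key downwards, m: 0 up, 0.006 fully down; spring, about 5 N fully down
- petri_dish: clear plastic dish, 90 mm across, 18 mm high; origin at the centre of its underside; to be left alone
- oil_bottle: small amber bottle, 40 mm across, 75 mm high; origin at the centre of its underside; to be left alone
- objective: steel microscope objective standing on end, 32 mm across, 46 mm high; origin at the centre of its underside; to be left alone
- slide_box: black flat box, 60 x 80 x 32 mm; origin at the centre of its underside; to be left alone
- lens_brush: flat dusting brush with a wooden handle, lying; origin under its middle; to be left alone
- eyepiece: black eyepiece standing on end, 38 mm across, 50 mm high; origin at the centre of its underside; to be left alone
Not all that is in view belongs to the job. Leave any green or yellow look-alike of the press alone.

How it is judged (in metres and radians):
On the way, in this order (a step that is already met when the one before it is completed fails the run):
1. the large key is pressed down, the small one not (value of joint large_key above 0.004 m and value of joint small_key below 0.002 m), for 0.05 s.
2. then the small key is pressed down, the large one not (value of joint small_key above 0.004 m and value of joint large_key below 0.002 m), for 0.05 s.
3. the upper half is folded down onto the lower half (value of joint hinge_leaf below 0.04 rad), for 0.2 s.
4. the pin stands through the holes of both halves (z of pin in the frame of lower_hole below -0.012 m and horizontal distance between pin and lower_hole below 0.006 m), for 0.1 s.
At the end, for the whole second after the job is handed in: Through the last second: hinge under 0.03 rad, springy play under 0.018 rad, pin tip 22 mm or more below the lower hole's mouth, within 4 mm of its axis, tilted under 0.1 rad, pin pressing the upper half with over 4 N, robot on the pin with over 2 N; other things moved under 30 mm (value of joint hinge_leaf below 0.03 rad and value of joint upper_half below 0.018 rad and z of pin in the frame of lower_hole below -0.022 m and horizontal distance between pin and lower_hole below 0.004 m and angle between pin's own z axis and vertical below 0.1 rad and contact force between pin and upper_half above 4 N and contact force between the fingers and pin above 2 N and distance of each of petri_dish, oil_bottle, objective, slide_box, lens_brush, eyepiece from where it was at the start of the episode below 0.03 m); the arm keeps its last pose, push and grip.
It fails at once if both keys are pressed at once (value of joint each of large_key, small_key above 0.003 m).
It fails at once if one of the other things on the desk is moved by more than 30 mm (distance of any of petri_dish, oil_bottle, objective, slide_box, lens_brush, eyepiece from where it was at the start of the episode above 0.03 m).
It also fails if it takes over 61 s, if anything falls off the work surface, if the arm or the gripper's body presses on something with over 40 N, if the wrist force passes 120 N, or if a joint passes its speed limit or range.

ROBOT

A 6-joint arm with a two-finger parallel gripper is mounted at the origin on the work surface. World frame = base frame: x ahead of the robot, y to its left, z up, the work surface at z = 0. Lengths are in m, angles in degrees, forces in N, time in s.
With the tool pointing down it reaches from about 0.425 to 0.95 m from the base axis. Payload 3.5 kg.
Tool frame: the origin (TCP) lies between the finger pads; the fingertips stand 14 mm ahead of it and the grasp point (between the pads) lies 5 mm behind it; z points along the fingers, y is the direction in which the jaws open and shut (so a half turn about z gives the same grasp; the last joint's range is limited). The gripper opens to 85 mm and grips with 20 to 120 N. Pads are 22 mm wide; open, the fingers measure 114 mm over their backs; the gripper's body (76 mm by 85 mm) begins 54 mm behind the grasp point. The pads swing forward as they close: fully open they stand 13 mm farther back than shut.
Start: joints at [-8.594, 16.404, 90.338, -0, 73.258, -8.594], TCP at [0.675, 0, 0.21] pointing down, gripper open.
Joint ranges: [-158.93, 158.93], [-51.34, 127.21], [12.03, 142.37], [-87.48, 267.48], [13.55, 161.25], [-162.69, 162.69]. Speed limits (degrees/s): [159.86, 159.86, 180, 180, 180, 180].

INTERFACE

Orientations are given as a 3x3 rotation matrix whose columns are the frame's x, y, z axes.
In Python, from cell import * gives the robot as it stands.
- The arm moves only by the tool servo_tool, never from a script. Its argument "increments" is a list of rows, each an object with "jaw": the opening, from 0 (shut) to 1 (fully open); "translation": the shift along the tool's x, y, z in m, a list of three; "roll": the turn about the tool's z in rad. In form: [{"jaw": jaw, "translation": [x, y, z], "roll": roll}, ...]. A call has 1 to 20 rows; each row shifts and turns the commanded pose from where the row before left it, along the tool's axes as they then stand; what a row does not reach is not made up. A row lasts 1/10 s, in which the tool goes at most 50 mm and 8.59 degrees, less where a joint would pass 70% of its speed; a pose out of reach is approached as far as the arm can. A call is refused whole if a number of a shift passes 0.05 or a number of a turn 0.15, either way. A call with a gripper value outside its range is refused whole. The fingers move at their own pace and stop on an object; "newtons" is the grip in N (left out, the last holds). Time passes only in rows, so rows that do not move let the fingers close. It gives the time, the measured TCP pose, the force and the opening at its end, in the units of the state.
- observe(): the state, without advancing time (a new reading comes with each control period).
- grab_frame(name): name is "scene" or "side" or "wrist"; returns a dict with "image" (480x640x3 uint8, blue, green, red), "depth" (480x640 float32, m along the optical axis (not along the pixel's ray), 0 where there is no reading), "mtx" (3x3 intrinsics, pixels), "T" (4x4, takes a point from camera to world coordinates). Camera axes: x right, y down, z forward; pixel columns grow to the right and rows downward; lengths in m; the calibration is good to about 2 mm. The wrist camera is an equidistant fisheye: a pixel r from the principal point sees the ray r / f radians off the axis. A picture is of the moment at which its call begins.
- sign_off(): hands the job in, once; it reports no verdict.
The state is a dict: "time": time; "q": joint angles; "joint_velocities": joint speeds; "joint_efforts": joint torques, N m; "position": TCP position; "tcp_rot": TCP orientation; "force": force on the tool from outside, world axes, zero at the start; "wrist_torque": the same for the moment, N m; "width": finger opening in m.
Only numpy, scipy, OpenCV 4.12 (cv2) and the standard library are available. Lean on these libraries where they do the work, as an engineer would, in place of code of your own. Each camera call takes 0.05 s, during which the arm holds its last target. There are 200 camera calls.

## Working session

There is one attempt and no reset: what is moved stays moved. The work goes in short steps, Python scripts to look and compute and a tool call to move; the robot and the scene stay as the last step left them, time stands still between calls to the robot, and variables do not carry over. Pictures are saved under pics/ and viewed, about 8 in all and at most 12, crops included, and the job is handed in when it is done.

Besides the shell and the picture viewer there is one more tool, called after "Request:" in YAML: its name, and indented under it one key for each argument. servo_tool: Moves the arm, as the interface text tells. Its arguments: {"type":"object","properties":{"increments":{"type":"array"},"newtons":{"type":"number"}},"required":["increments"]}

```bash
mkdir -p pics
cat > h.py <<'E'
from cell import *
import numpy as np, cv2
def snap(n,f):
    d=grab_frame(n); np.savez(f'pics/{f}.npz',**d); cv2.imwrite(f'pics/{f}.png',d['image']); return d
def load(f): return np.load(f'pics/{f}.npz')
def dep(d,u,v,r=2):
    z=d['depth'][v-r:v+r+1,u-r:u+r+1]; z=z[z>0]; z=np.median(z)
    K=d['mtx']; p=np.array([(u-K[0,2])/K[0,0]*z,(v-K[1,2])/K[1,1]*z,z,1]); return (d['T']@p)[:3]
def ray(d,u,v,h):
    K=d['mtx']; r=d['T'][:3,:3]@np.array([(u-K[0,2])/K[0,0],(v-K[1,2])/K[1,1],1]); o=d['T'][:3,3]
    return o+r*(h-o[2])/r[2]
def cloud(d):
    K=d['mtx']; v,u=np.mgrid[:480,:640]; z=d['depth']
    P=np.stack([(u-K[0,2])/K[0,0]*z,(v-K[1,2])/K[1,1]*z,z],-1)
    W=P@d['T'][:3,:3].T+d['T'][:3,3]; W[z<=0]=np.nan; return W
E
python3 - <<'E'
from h import *
a=snap('scene','s0'); b=snap('side','d0')
for d in (a,b): print(d['mtx'].round(1).tolist(),d['T'].round(3).tolist())
print(observe())
E
```

```text
[[471.9, 0.0, 327.9], [0.0, 471.9, 239.2], [0.0, 0.0, 1.0]] [[-0.568, 0.694, -0.443, 1.021], [0.823, 0.477, -0.309, 0.369], [-0.003, -0.54, -0.842, 0.942], [0.0, 0.0, 0.0, 1.0]]
[[517.5, 0.0, 319.5], [0.0, 517.5, 245.9], [0.0, 0.0, 1.0]] [[-0.921, -0.21, 0.328, 0.19], [-0.389, 0.46, -0.798, 0.918], [0.017, -0.863, -0.505, 0.653], [0.0, 0.0, 0.0, 1.0]]
{'time': 0.1, 'q': array([-8.59363288e+00,  1.64516494e+01,  9.04152453e+01, -2.52590780e-03,
        7.32601906e+01, -8.59456425e+00]), 'joint_velocities': array([-0.0201736 , -0.07043262, -0.16134757, -0.07173034,  0.01514753,
        0.00845756]), 'joint_efforts': array([ 1.14915063e-03, -4.07295120e+01, -2.93698221e+01, -1.06323112e-04,
        3.42678482e-03, -4.41654265e-06]), 'position': array([6.74345196e-01, 1.25655174e-04, 2.09039540e-01]), 'tcp_rot': array([[-2.86815094e-05,  9.99997581e-01, -2.19946027e-03],
       [ 9.99999958e-01,  2.93187419e-05,  2.89690548e-04],
       [ 2.89754332e-04, -2.19945187e-03, -9.99997539e-01]]), 'force': array([-0.34942699, -0.57691904,  0.36883206]), 'wrist_torque': array([-0.04864176,  0.0500687 ,  0.02459094]), 'width': 0.0854512091182282}
```

View pics/s0.png

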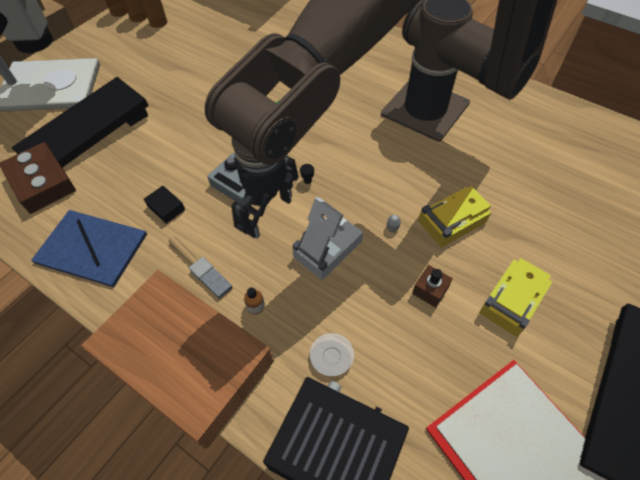

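View pics/d0.png

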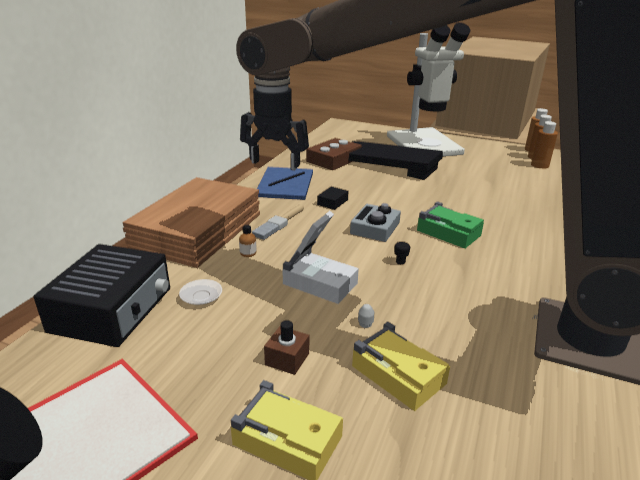

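The scene view shows:
- **Press:** grey, at about (328,240), with the leaf upright near (322,225).
- **Look-alikes:** yellow presses at (455,215) and (520,293), and a green one in the side view at (450,223).
- **Pin in its rest:** (434,281). Other dark objects that could be mistaken for it are the eyepiece (307,173) and the bottle (254,298).
- **Timer:** (228,178), partly hidden by the gripper. In the side view it is at (376,220).

I choose the grey press and the brown block with the black grip. Next I measure them and check crops.

```bash
cat > m.py <<'E'
from h import *
a=load('s0'); b=load('d0')
def rect(W,m,name):
    P=W[m]; 
    r=cv2.minAreaRect(P[:,:2].astype(np.float32)*1000); print(name,len(P),'med',np.nanmedian(P,0).round(4),'rect',np.round(r[0],1),np.round(r[1],1),round(r[2],1))
for n,d,boxes in (('scene',a,dict(rest=(405,255,460,310,.041,.049),grip=(415,255,455,300,.07,.09),press=(280,190,370,285,.037,.0425),cheek=(280,190,370,285,.0525,.0575),timer=(200,140,260,205,.037,.043),keys=(200,140,260,205,.059,.065))),
              ('side',b,dict(rest=(255,310,320,380,.041,.049),grip=(255,310,320,380,.07,.09),press=(270,200,370,310,.037,.0425),timer=(340,190,410,245,.037,.043),keys=(340,190,410,245,.059,.065)))):
    W=cloud(d)
    for k,(x0,y0,x1,y1,l,h) in boxes.items():
        m=np.zeros((480,640),bool); m[y0:y1,x0:x1]=1; m&=(W[...,2]>l)&(W[...,2]<h)
        rect(W,m,n+' '+k)
A=cv2.resize(a['image'][150:320,190:470],None,fx=2.8,fy=2.8,interpolation=cv2.INTER_CUBIC)[:,:800]
cv2.imwrite('pics/c1.png',A)
B=cv2.resize(b['image'][180:390,240:440],None,fx=2.8,fy=2.8,interpolation=cv2.INTER_CUBIC); cv2.imwrite('pics/c2.png',B)
E
python3 m.py
```

```text
scene rest 534 med [0.5198 0.2888 0.0454] rect [510.4 284.9] [60.  62.5] 89.4
scene grip 108 med [0.5134 0.2854 0.0817] rect [511.7 285.3] [21.  20.5] 38.5
scene press 715 med [0.5341 0.0635 0.0405] rect [549.8  39.3] [ 90.6 142.8] 81.7
scene cheek 122 med [0.612  0.0351 0.055 ] rect [609.5  29.3] [91.5 18.4] 82.5
scene timer 611 med [ 0.5461 -0.2701  0.0404] rect [ 519.8 -259.3] [120.6  97.7] 88.5
scene keys 38 med [ 0.5061 -0.2886  0.062 ] rect [ 505.8 -288. ] [18.6 17.9] 43.9
side rest 636 med [0.5018 0.2971 0.0455] rect [509.4 286.3] [64.  61.3] 90.0
side grip 140 med [0.5073 0.2901 0.0814] rect [508.5 286.8] [19.2 22.1] 24.9
side press 1506 med [0.5411 0.0363 0.0406] rect [569.3 -62.1] [188.4 480.8] 18.2
side timer 517 med [ 0.5263 -0.2462  0.0406] rect [ 515.6 -256.7] [125.7 100.4] 88.7
side keys 89 med [ 0.5039 -0.23    0.0622] rect [ 500.8 -253.3] [85.7 27.4] 82.8
```

View pics/c1.png

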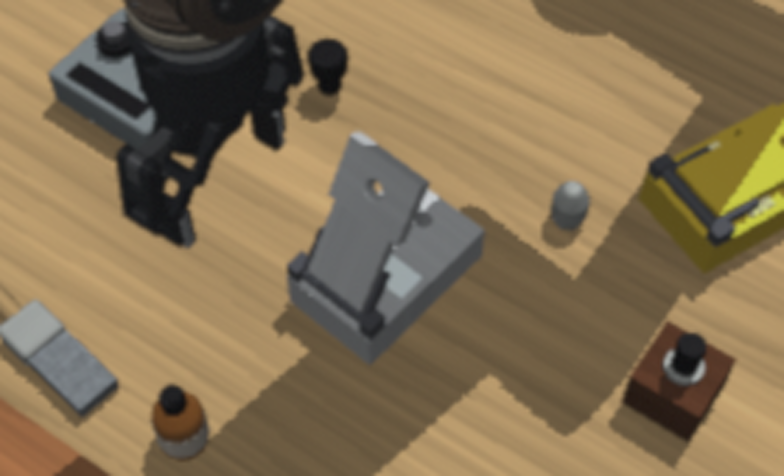

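View pics/c2.png

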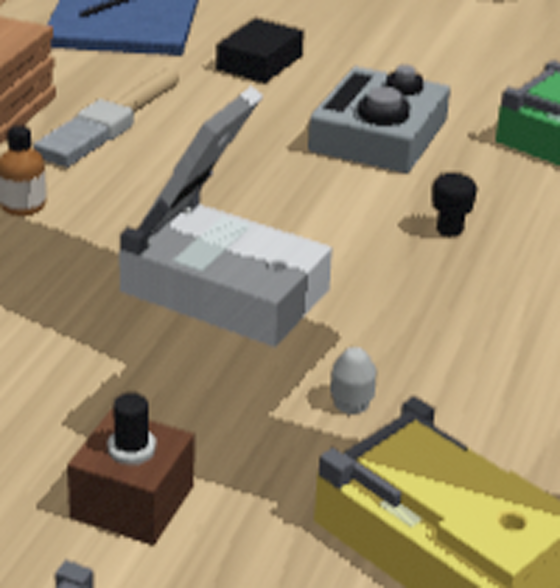

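Crops confirm the choice: the grey press opens towards the robot with its hinge at +x, and the pin stands in the dark wooden block. The large key is the nearer one in the side view. All measured sizes match the description.

Positions in m:
- **Press:** centre (0.550, 0.039), yaw −8.3°.
- **Pin:** (0.510, 0.286).
- **Large key:** about (0.504, −0.228).
- **Small key:** about (0.505, −0.287).

Request:
servo_tool:
  increments:
    - {"jaw":0,"translation":[-0.0285,-0.0213,0],"roll":0}
    - {"jaw":0,"translation":[-0.0285,-0.0213,0],"roll":0}
    - {"jaw":0,"translation":[-0.0285,-0.0213,0],"roll":0}
    - {"jaw":0,"translation":[-0.0285,-0.0213,0],"roll":0}
    - {"jaw":0,"translation":[-0.0285,-0.0213,0],"roll":0}
    - {"jaw":0,"translation":[-0.0285,-0.0213,0],"roll":0}
    - {"jaw":0,"translation":[-0.0285,-0.0213,0.02],"roll":0}
    - {"jaw":0,"translation":[-0.0285,-0.0213,0.02],"roll":0}
    - {"jaw":0,"translation":[0,0,0.03],"roll":0}
    - {"jaw":0,"translation":[0,0,0.03],"roll":0}
    - {"jaw":0,"translation":[0,0,0.01],"roll":0}
    - {"jaw":0,"translation":[0,0,0],"roll":0}
    - {"jaw":0,"translation":[0,0,0],"roll":0}
  newtons: 60

```text
time: 1.4
position: [0.5054, -0.2282, 0.1014]
tcp_rot: [[-0.0, 1.0, 0.001], [1.0, 0.0, -0.001], [-0.001, 0.001, -1.0]]
force: [0.6, 0.1, 0.3]
width: 0.0001
```

Run:
```python
from h import *
a=snap('scene','s1'); b=snap('side','d1'); w=snap('wrist','w1')
print(w['mtx'].round(1).tolist(),w['T'].round(4).tolist())
A=cv2.resize(b['image'][130:260,320:480],(480,390),interpolation=cv2.INTER_CUBIC)
B=cv2.resize(w['image'],(320,240)); B=cv2.copyMakeBorder(B,0,150,0,0,cv2.BORDER_CONSTANT)
cv2.imwrite('pics/c3.png',np.hstack([A,B]))
for n,d,bx in (('sc',a,(280,190,370,285)),('sd',b,(340,190,410,245))):
    W=cloud(d)
# lower hole in side view: dark pixels on the press top
for n,d,x0,y0,x1,y1 in (('sd',b,315,255,360,295),):
    W=cloud(d); g=cv2.cvtColor(d['image'],cv2.COLOR_BGR2GRAY)
    C=cv2.resize(d['image'][200:310,265:375],None,fx=5,fy=5,interpolation=cv2.INTER_NEAREST); cv2.imwrite('pics/c4.png',C)
print(observe()['position'],observe()['force'])
```

```text
[[371.6, 0.0, 322.0], [0.0, 371.6, 240.7], [0.0, 0.0, 1.0]] [[1.0, 0.0003, 0.0022, 0.5055], [0.001, -0.9533, -0.3021, -0.1509], [0.002, 0.3021, -0.9533, 0.2651], [0.0, 0.0, 0.0, 1.0]]
[ 0.50588673 -0.22850628  0.10228336] [-0.51873433  0.26768153 -0.09308396]
```

View pics/c3.png

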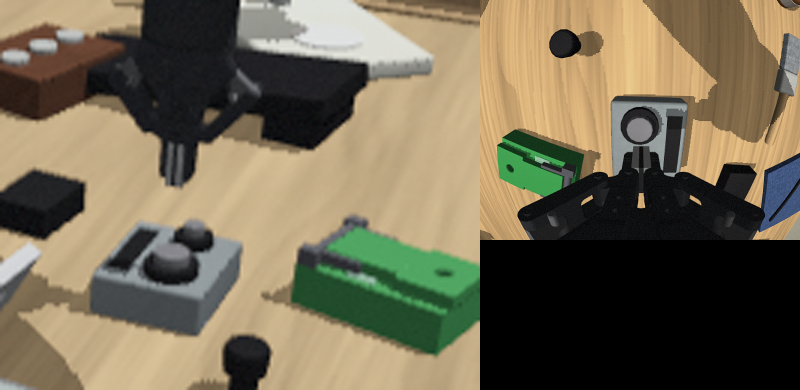

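The side crop shows the closed fingers above and behind the timer. The wrist view shows the large key just ahead of the fingertips, at about (318,254). I refine the keys and the press hole from the pixels and depth.

```bash
cat >> h.py <<'E'
def fray(d,u,v,h):
    K=d['mtx']; x=(u-K[0,2])/K[0,0]; y=(v-K[1,2])/K[1,1]; r=np.hypot(x,y)+1e-9
    c=np.array([np.sin(r)*x/r,np.sin(r)*y/r,np.cos(r)]); c=d['T'][:3,:3]@c; o=d['T'][:3,3]
    return o+c*(h-o[2])/c[2]
E
python3 - <<'E'
from h import *
w=load('w1'); a=load('s1'); b=load('d1')
g=cv2.cvtColor(w['image'],cv2.COLOR_BGR2GRAY); 
roi=g[190:330,230:410]
c,_=cv2.findContours(((roi>70)).astype(np.uint8),cv2.RETR_LIST,cv2.CHAIN_APPROX_NONE)
for k in c:
    A=cv2.contourArea(k)
    if A>300:
        (x,y),(p,q),t=cv2.minAreaRect(k); print('wr',A,x+230,y+190,p,q,fray(w,x+230,y+190,.062).round(4))
for n,d,bx in (('sc',a,(200,140,270,205)),('sd',b,(340,190,410,245))):
    W=cloud(d); x0,y0,x1,y1=bx; m=np.zeros((480,640),np.uint8); m[y0:y1,x0:x1]=1
    m&=((W[...,2]>.0585)&(W[...,2]<.066)).astype(np.uint8)
    k,l,s,cc=cv2.connectedComponentsWithStats(m)
    for i in range(1,k):
        if s[i,4]>5:
            P=W[l==i]; print(n,s[i,4],((np.nanmin(P,0)+np.nanmax(P,0))/2).round(4),np.ptp(P,axis=0).round(4),ray(d,*cc[i],.062).round(4))
# press
for n,d,bx in (('sc',a,(280,190,370,285)),('sd',b,(270,200,370,310))):
    W=cloud(d); x0,y0,x1,y1=bx; m=np.zeros((480,640),bool); m[y0:y1,x0:x1]=1
    m&=(W[...,2]>.037)&(W[...,2]<.0425)&(W[...,1]>-.03)&(W[...,0]<.64)
    r=cv2.minAreaRect(W[m][:,:2].astype(np.float32)*1000); print(n,np.round(r[0],1),np.round(r[1],1),round(r[2],1))
g=cv2.cvtColor(b['image'],cv2.COLOR_BGR2GRAY); print(g[268:284:1,328:352])
E
```

```text
wr 1901.0 319.0 259.5 47.0 52.0 [ 0.5043 -0.2268  0.062 ]
wr 4643.0 320.0 251.0 78.0 76.0 [ 0.5049 -0.2215  0.062 ]
wr 18311.5 319.5 259.5 139.0 179.0 [ 0.5046 -0.2268  0.062 ]
sc 38 [ 0.505  -0.2891  0.0622] [0.0177 0.0187 0.0067] [ 0.5057 -0.2878  0.062 ]
sc 102 [ 0.5075 -0.2272  0.0623] [0.0298 0.0311 0.0071] [ 0.5076 -0.2273  0.062 ]
sd 26 [ 0.5027 -0.2858  0.0614] [0.0166 0.0228 0.0055] [ 0.5016 -0.2841  0.062 ]
sd 64 [ 0.5042 -0.2279  0.0619] [0.0306 0.0343 0.0066] [ 0.5037 -0.2248  0.062 ]
sc [549.7  38.2] [ 91.4 141.8] 82.1
sd [498.9  54.5] [115.  228.1] 72.3
[[144 144 144 144 145 143 143 143 143 144 143 143 144 143 142 143 142 141
  141 142 143 144 143 143]
 [144 145 145 144 144 142 143 142 144 144 145 144 143 143 142 144 142 142
  142 143 143 143 143 143]
 [145 145 144 143 143 143 144 144 144 143 144 144 143 143 143 141 142 143
  142 144 144 143 143 143]
 [145 144 144 142 144 144 145 143 144 144 144 142 143 143 141 142 142 144
  143 144 143 143 142 143]
 [144 143 143 143 144 144 143 141 139 134 137 141 143 142 143 142 144 143
  142 144 143 144 143 143]
 [144 142 143 143 144
[... 390 characters left out ...]
44 144 145 144 143 143 143 138 134 134 139 138 143 142 142 144 143
  143 142 143 129 102  88]
 [144 144 145 144 142 144 142 142 140 142 144 144 143 144 143 143 144 143
  142 144 128 101  87  88]
 [144 145 144 143 143 141 143 141 142 144 144 143 142 142 142 144 143 142
  143 128 100  89  87  87]
 [145 143 142 143 143 142 142 143 144 145 144 143 142 144 145 142 143 143
  128 101  87  87  88  87]
 [144 142 143 142 143 141 142 144 144 144 143 142 143 143 143 143 143 128
  102  86  88  87  88  88]
 [143 142 143 143 141 142 143 145 144 142 143 142 143 143 141 143 129 100
   87  88  87  86  87  87]
 [143 142 142 142 143 144 143 142 142 143 142 143 142 143 143 128 102  88
   87  87  88  88  87  85]]
```

Request:
servo_tool:
  increments:
    - {"jaw":0,"translation":[0.001,0,0.015],"roll":0}
    - {"jaw":0,"translation":[0,0,0.006],"roll":0}
    - {"jaw":0,"translation":[0,0,0.004],"roll":0}
    - {"jaw":0,"translation":[0,0,0.004],"roll":0}
    - {"jaw":0,"translation":[0,0,0.003],"roll":0}
    - {"jaw":0,"translation":[0,0,0.001],"roll":0}
    - {"jaw":0,"translation":[0,0,0],"roll":0}

```text
time: 2.25
position: [0.5046, -0.227, 0.0672]
tcp_rot: [[0.0, 1.0, -0.0], [1.0, -0.0, 0.0], [0.0, -0.0, -1.0]]
force: [0.2, 0.2, 0.3]
width: 0.0003
```

Run:
```python
from h import *
a=load('s1');b=load('d1')
print('hole side',ray(b,338.3,274.5,.04).round(4))
```

```text
hole side [0.504  0.0452 0.04  ]
```

Run:
```python
from h import *
b=snap('side','d2'); w=snap('wrist','w2')
A=cv2.resize(b['image'][170:250,330:430],(500,400),interpolation=cv2.INTER_CUBIC)
B=cv2.resize(w['image'][180:420,230:410],(300,400),interpolation=cv2.INTER_CUBIC)
cv2.imwrite('pics/c5.png',np.hstack([A,B])); o=observe(); print(o['position'],o['force'],o['width'])
```

```text
[ 0.50477091 -0.22711238  0.06757249] [-0.11593674  0.10886481 -0.57336457] -8.976652800214214e-06
```

View pics/c5.png

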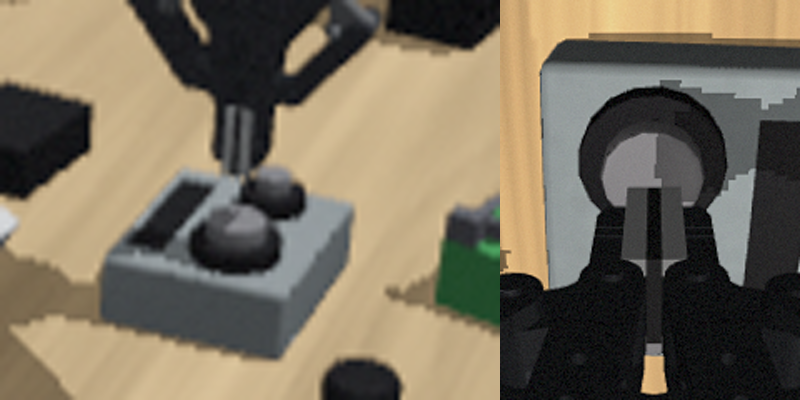

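The view is ambiguous: the fingertips at about (378,204) in the side image do not coincide with the key at (377,214). I measure the fingertip position.

```bash
python3 - <<'E'
from h import *
b=load('d2'); W=cloud(b)
for v in range(190,218,2): print(v,[W[v,u].round(3).tolist() for u in (376,379)],b['image'][v,378])
w=load('w2'); W2=w['depth']; print(w['depth'][240:330:6,318:326:3].round(3).tolist()); print(w['T'][:3,3])
E
python3 - <<'E'
import sys; sys.path.insert(0,'.')
from h import *
a=snap('scene','s2'); W=cloud(a)
m=(abs(W[...,0]-.505)<.03)&(W[...,1]<-.19)&(W[...,1]>-.30)&(W[...,2]>.05)&(W[...,2]<.1)
P=W[m]
for lo in np.arange(.05,.1,.005):
    q=P[(P[:,2]>=lo)&(P[:,2]<lo+.005)]
    if len(q): print(round(lo,3),len(q),q.min(0).round(3),q.max(0).round(3))
E
```

```text
190 [[0.507, -0.211, 0.132], [0.502, -0.219, 0.13]] [30 26 26]
192 [[0.507, -0.212, 0.127], [0.501, -0.216, 0.126]] [77 76 75]
194 [[0.508, -0.216, 0.12], [0.499, -0.211, 0.123]] [79 77 76]
196 [[0.509, -0.22, 0.112], [0.5, -0.217, 0.115]] [94 92 90]
198 [[0.507, -0.217, 0.108], [0.5, -0.217, 0.11]] [93 92 90]
200 [[0.506, -0.213, 0.105], [0.5, -0.219, 0.103]] [94 93 91]
202 [[0.508, -0.222, 0.095], [0.499, -0.218, 0.098]] [93 92 90]
204 [[0.506, -0.218, 0.092], [0.499, -0.218, 0.093]] [90 89 87]
206 [[0.532, -0.309, 0.04], [0.517, -0.287, 0.053]] [105 117 123]
208 [[0.527, -0.296, 0.041], [0.513, -0.275, 0.053]] [43 41 38]
210 [[0.524, -0.285, 0.041], [0.513, -0.274, 0.048]] [34 31 30]
212 [[0.509, -0.232, 0.062], [0.501, -0.233, 0.063]] [139 135 134]
214 [[0.504, -0.217, 0.064], [0.498, -0.221, 0.064]] [141 136 136]
216 [[0.503, -0.214, 0.06], [0.496, -0.216, 0.061]] [114 110 110]
[[0.18799999356269836, 0.18799999356269836, 0.18700000643730164], [0.1889999955892563, 0.18799999356269836, 0.18799999356269836], [0.18799999356269836, 0.18799999356269836, 0.1889999955892563], [0.1829999
[... 427 characters left out ...]
596046448], [0.14499999582767487, 0.1459999978542328, 0.14499999582767487], [0.13899999856948853, 0.14100000262260437, 0.14000000059604645], [0.13500000536441803, 0.13600000739097595, 0.13500000536441803], [0.12999999523162842, 0.13099999725818634, 0.13099999725818634], [0.12700000405311584, 0.12700000405311584, 0.12700000405311584]]
[ 0.50479166 -0.14975558  0.23030675]
0.05 162 [ 0.482 -0.298  0.05 ] [ 0.529 -0.205  0.055]
0.055 44 [ 0.487 -0.297  0.055] [ 0.527 -0.206  0.06 ]
0.06 122 [ 0.492 -0.297  0.06 ] [ 0.521 -0.213  0.065]
0.065 7 [ 0.508 -0.292  0.065] [ 0.524 -0.224  0.066]
0.09 9 [ 0.494 -0.222  0.092] [ 0.515 -0.218  0.094]
0.095 14 [ 0.495 -0.235  0.095] [ 0.519 -0.217  0.1  ]
```

Scene, side and wrist depth all put the fingertips at z ≈ 0.091, while the TCP reads 0.0675. So the tips sit about 24 mm behind the reported TCP, not 14 mm ahead of it, which fits the absence of contact force. Horizontally they agree to within 1–2 mm. I continue down in guarded steps.

Request:
servo_tool:
  increments:
    - {"jaw":0,"translation":[0,0,0.008],"roll":0}
    - {"jaw":0,"translation":[0,0,0.008],"roll":0}
    - {"jaw":0,"translation":[0,0,0.006],"roll":0}
    - {"jaw":0,"translation":[0,0,0.004],"roll":0}
    - {"jaw":0,"translation":[0,0,0.002],"roll":0}
    - {"jaw":0,"translation":[0,0,0],"roll":0}

```text
time: 3.0
position: [0.5042, -0.2267, 0.0391]
tcp_rot: [[-0.0, 1.0, -0.001], [1.0, 0.0, 0.001], [0.001, -0.001, -1.0]]
force: [-1.5, 1.4, 2.4]
width: 0.0001
```

Request:
servo_tool:
  increments:
    - {"jaw":0,"translation":[0,0,0.002],"roll":0}
    - {"jaw":0,"translation":[0,0,0.001],"roll":0}
    - {"jaw":0,"translation":[0,0,0],"roll":0}

```text
time: 3.3
position: [0.5047, -0.2271, 0.0367]
tcp_rot: [[0.0, 1.0, 0.0], [1.0, -0.0, -0.0], [-0.0, 0.0, -1.0]]
force: [-1.9, 0.8, 3.4]
width: 0.0002
```

Request:
servo_tool:
  increments:
    - {"jaw":0,"translation":[0,0,0.002],"roll":0}
    - {"jaw":0,"translation":[0,0,0],"roll":0}

```text
time: 3.5
position: [0.5048, -0.2271, 0.0351]
tcp_rot: [[-0.0, 1.0, 0.0], [1.0, 0.0, -0.0], [-0.0, 0.0, -1.0]]
force: [-2.4, 2.2, 7.4]
width: -0.0003
```

Fully down: 7.4 N exceeds the 5 N spring, so the stop is reached and the real fingertip is about 21 mm above the reported TCP. Now lift, shift 60 mm and press the small key.

Request:
servo_tool:
  increments:
    - {"jaw":0,"translation":[0,0,0],"roll":0}
    - {"jaw":0,"translation":[0,0,-0.015],"roll":0}
    - {"jaw":0,"translation":[0,0,-0.015],"roll":0}
    - {"jaw":0,"translation":[-0.02,0,0],"roll":0}
    - {"jaw":0,"translation":[-0.02,0,0],"roll":0}
    - {"jaw":0,"translation":[-0.02,0,0],"roll":0}
    - {"jaw":0,"translation":[0,0,0],"roll":0}
    - {"jaw":0,"translation":[0,0,0.01],"roll":0}
    - {"jaw":0,"translation":[0,0,0.01],"roll":0}
    - {"jaw":0,"translation":[0,0,0.004],"roll":0}
    - {"jaw":0,"translation":[0,0,0.002],"roll":0}
    - {"jaw":0,"translation":[0,0,0.002],"roll":0}
    - {"jaw":0,"translation":[0,0,0.002],"roll":0}
    - {"jaw":0,"translation":[0,0,0],"roll":0}

```text
time: 4.9
position: [0.5045, -0.2865, 0.0351]
tcp_rot: [[-0.0, 1.0, -0.001], [1.0, 0.0, 0.001], [0.001, -0.001, -1.0]]
force: [-3.7, 2.1, 5.6]
width: 0.0001
```

Request:
servo_tool:
  increments:
    - {"jaw":0,"translation":[0,0,0.001],"roll":0}
    - {"jaw":0,"translation":[0,0,0],"roll":0}

```text
time: 5.1
position: [0.5046, -0.2865, 0.035]
tcp_rot: [[-0.001, 1.0, -0.001], [1.0, 0.001, 0.001], [0.001, -0.001, -1.0]]
force: [-5.6, 2.7, 11.3]
width: 0.0
```

Run:
```python
from h import *
o=observe(); print(o['position'],o['force'])
# press leaf geometry from s1/s0 scene cloud
for f in ('s1','s2'):
    a=load(f); W=cloud(a); th=np.deg2rad(-8.0); c=np.array([.5497,.0388])
    R=np.array([[np.cos(th),-np.sin(th)],[np.sin(th),np.cos(th)]])
    L=(W[...,:2]-c)@R; Z=W[...,2]
    m=np.zeros(Z.shape,bool); m[180:290,280:375]=1
    m&=(Z>.065)&(Z<.22)
    P=np.c_[L[m],Z[m]]; A=np.c_[P[:,0],np.ones(len(P))]
    for lo in np.arange(.065,.2,.015):
        q=P[(P[:,2]>=lo)&(P[:,2]<lo+.015)]
        if len(q): print(round(lo,3),len(q),q.min(0).round(3),np.median(q,0).round(3),q.max(0).round(3))
```

```text
[ 0.50456417 -0.28652032  0.03499264] [-5.60735802  2.74082508 11.31133203]
0.065 190 [ 0.038 -0.035  0.065] [0.052 0.004 0.073] [0.059 0.035 0.08 ]
0.08 202 [ 0.028 -0.035  0.08 ] [0.044 0.005 0.088] [0.051 0.035 0.095]
0.095 167 [ 0.024 -0.029  0.095] [0.036 0.002 0.103] [0.042 0.028 0.11 ]
0.11 192 [ 0.01  -0.036  0.11 ] [0.028 0.003 0.118] [0.035 0.035 0.125]
0.125 242 [ 0.001 -0.037  0.125] [0.019 0.    0.132] [0.027 0.035 0.14 ]
0.14 209 [-0.006 -0.037  0.14 ] [0.011 0.007 0.148] [0.021 0.035 0.155]
0.155 274 [-0.01  -0.037  0.155] [0.002 0.001 0.162] [0.009 0.035 0.168]
0.065 195 [ 0.034 -0.036  0.065] [0.053 0.003 0.073] [0.061 0.034 0.08 ]
0.08 191 [ 0.028 -0.036  0.08 ] [0.044 0.004 0.087] [0.053 0.035 0.095]
0.095 179 [ 0.024 -0.029  0.095] [0.036 0.003 0.103] [0.042 0.028 0.11 ]
0.11 187 [ 0.01  -0.036  0.11 ] [0.028 0.001 0.118] [0.034 0.035 0.125]
0.125 245 [ 0.004 -0.036  0.125] [0.019 0.001 0.133] [0.027 0.035 0.14 ]
0.14 210 [-0.004 -0.037  0.14 ] [0.011 0.005 0.148] [0.018 0.035 0.155]
0.155 278 [-0.011 -0.037  0.155] [0.002 0.001 0.162] [0.009 0.034 0.169]
```

The small key also reached its stop (11 N). The leaf stands at about 1.06 rad, with its top edge at z ≈ 0.168. I go above it on the hinge side and then fold it along an arc.

Request:
servo_tool:
  increments:
    - {"jaw":0,"translation":[0,0,-0.035],"roll":0}
    - {"jaw":0,"translation":[0,0,-0.035],"roll":0}
    - {"jaw":0,"translation":[0,0,-0.035],"roll":0}
    - {"jaw":0,"translation":[0,0,-0.035],"roll":0}
    - {"jaw":0,"translation":[0.0357,0.0083,0],"roll":0}
    - {"jaw":0,"translation":[0.0357,0.0083,0],"roll":0}
    - {"jaw":0,"translation":[0.0357,0.0083,0],"roll":0}
    - {"jaw":0,"translation":[0.0357,0.0083,0],"roll":0}
    - {"jaw":0,"translation":[0.0357,0.0083,0],"roll":0}
    - {"jaw":0,"translation":[0.0357,0.0083,0],"roll":0}
    - {"jaw":0,"translation":[0.0357,0.0083,0],"roll":0}
    - {"jaw":0,"translation":[0.0357,0.0083,0],"roll":0}
    - {"jaw":0,"translation":[0.0357,0.0083,0],"roll":0}
    - {"jaw":0,"translation":[0,0,0],"roll":0}
    - {"jaw":0,"translation":[0,0,0],"roll":0}

```text
time: 6.6
position: [0.5794, 0.0351, 0.1731]
tcp_rot: [[-0.002, 1.0, 0.001], [1.0, 0.002, -0.0], [-0.0, 0.001, -1.0]]
force: [-1.4, 0.3, -0.1]
width: 0.0001
```

Request:
servo_tool:
  increments:
    - {"jaw":0,"translation":[0.0005,-0.004,0.0225],"roll":0}
    - {"jaw":0,"translation":[0.0005,-0.004,0.0225],"roll":0}
    - {"jaw":0,"translation":[0,0,0.009],"roll":0}
    - {"jaw":0,"translation":[0.0013,-0.0095,0.0055],"roll":0}
    - {"jaw":0,"translation":[0.0013,-0.0095,0.0055],"roll":0}
    - {"jaw":0,"translation":[0.001,-0.0075,0.0075],"roll":0}
    - {"jaw":0,"translation":[0.001,-0.0075,0.0075],"roll":0}
    - {"jaw":0,"translation":[0.0008,-0.006,0.0085],"roll":0}
    - {"jaw":0,"translation":[0.0008,-0.006,0.0085],"roll":0}

```text
time: 7.5
position: [0.5245, 0.0415, 0.0759]
tcp_rot: [[-0.0, 1.0, -0.0], [1.0, 0.0, -0.0], [-0.0, -0.0, -1.0]]
force: [0.5, -1.3, 1.2]
width: 0.0001
```

Run:
```python
from h import *
o=observe(); print(o['position'],o['force'])
a=snap('scene','s3');b=snap('side','d3')
cv2.imwrite('pics/c6.png',np.hstack([cv2.resize(a['image'][150:290,260:400],(400,400)),cv2.resize(b['image'][170:320,250:400],(400,400))]))
```

```text
[0.52450893 0.04152896 0.07593159] [ 0.46493752 -1.25934543  1.1503989 ]
```

View pics/c6.png

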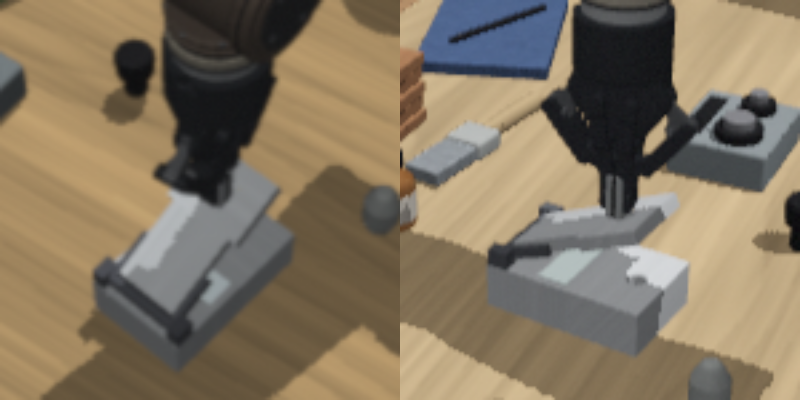

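The leaf is folding as planned, now about 0.35 rad open with the fingertip on its outer face. I continue to flat.

Request:
servo_tool:
  increments:
    - {"jaw":0,"translation":[0.0006,-0.004,0.0095],"roll":0}
    - {"jaw":0,"translation":[0.0006,-0.004,0.0095],"roll":0}
    - {"jaw":0,"translation":[0.0005,-0.004,0.008],"roll":0}
    - {"jaw":0,"translation":[0,0,0.007],"roll":0}
    - {"jaw":0,"translation":[0,0,0.005],"roll":0}
    - {"jaw":0,"translation":[0,0,0.003],"roll":0}
    - {"jaw":0,"translation":[0,0,0],"roll":0}

```text
time: 8.3
position: [0.5117, 0.0435, 0.0337]
tcp_rot: [[-0.0, 1.0, -0.005], [1.0, 0.0, 0.001], [0.001, -0.005, -1.0]]
force: [-4.0, -0.4, 6.8]
width: 0.0001
```

Request:
servo_tool:
  increments:
    - {"jaw":0,"translation":[0,0,0.002],"roll":0}
    - {"jaw":0,"translation":[0,0,0.001],"roll":0}
    - {"jaw":0,"translation":[0,0,0],"roll":0}

```text
time: 8.6
position: [0.5121, 0.0435, 0.0315]
tcp_rot: [[-0.0, 1.0, -0.004], [1.0, 0.0, 0.001], [0.001, -0.004, -1.0]]
force: [-6.4, -0.4, 8.0]
width: 0.0002
```

Request:
servo_tool:
  increments:
    - {"jaw":0,"translation":[0,0,0.001],"roll":0}
    - {"jaw":0,"translation":[0,0,0],"roll":0}
    - {"jaw":0,"translation":[0,0,0],"roll":0}

```text
time: 8.9
position: [0.5121, 0.0436, 0.0308]
tcp_rot: [[-0.0, 1.0, -0.004], [1.0, 0.0, 0.001], [0.001, -0.004, -1.0]]
force: [-6.0, -0.4, 9.0]
width: 0.0003
```

Request:
servo_tool:
  increments:
    - {"jaw":0,"translation":[0,0,0.002],"roll":0}
    - {"jaw":0,"translation":[0,0,0],"roll":0}
    - {"jaw":0,"translation":[0,0,0],"roll":0}

```text
time: 9.2
position: [0.5122, 0.0436, 0.0297]
tcp_rot: [[-0.0, 1.0, -0.005], [1.0, 0.0, 0.001], [0.001, -0.005, -1.0]]
force: [-8.6, 0.4, 14.3]
width: -0.0
```

Request:
servo_tool:
  increments:
    - {"jaw":0,"translation":[0,0,0.001],"roll":0}
    - {"jaw":0,"translation":[0,0,0],"roll":0}
    - {"jaw":0,"translation":[0,0,0],"roll":0}

```text
time: 9.5
position: [0.5123, 0.0436, 0.0294]
tcp_rot: [[-0.0, 1.0, -0.005], [1.0, 0.0, 0.001], [0.001, -0.005, -1.0]]
force: [-11.0, 1.3, 17.9]
width: -0.0001
```

Force now rises steeply over sub-millimetre travel (18 N), so the leaf is flat on its stop. Lift and go above the pin with the jaws open.

Request:
servo_tool:
  increments:
    - {"jaw":0,"translation":[0,0,-0.02],"roll":0}
    - {"jaw":0,"translation":[0,0,-0.04],"roll":0}
    - {"jaw":0.5,"translation":[0,0,-0.04],"roll":0}
    - {"jaw":1,"translation":[0,0,-0.03],"roll":0}
    - {"jaw":1,"translation":[0.0405,-0.0004,0],"roll":0}
    - {"jaw":1,"translation":[0.0405,-0.0004,0],"roll":0}
    - {"jaw":1,"translation":[0.0405,-0.0004,0],"roll":0}
    - {"jaw":1,"translation":[0.0405,-0.0004,0],"roll":0}
    - {"jaw":1,"translation":[0.0405,-0.0004,0],"roll":0}
    - {"jaw":1,"translation":[0.0405,-0.0004,0],"roll":0}
    - {"jaw":1,"translation":[0,0,0],"roll":0}
    - {"jaw":1,"translation":[0,0,0],"roll":0}

```text
time: 10.7
position: [0.5105, 0.287, 0.1566]
tcp_rot: [[-0.002, 1.0, -0.001], [1.0, 0.002, -0.0], [-0.0, -0.001, -1.0]]
force: [-0.0, -0.3, 0.8]
width: 0.0852
```

```bash
cat > p.py <<'E'
from h import *
import sys
t=sys.argv[1]
o=observe(); print(o['position'],o['force'])
w=snap('wrist','w'+t); a=snap('scene','s'+t); b=snap('side','d'+t)
for n,d,bx in (('sc',a,(280,180,375,290)),('sd',b,(270,200,370,310))):
    W=cloud(d); x0,y0,x1,y1=bx; g=cv2.cvtColor(d['image'],cv2.COLOR_BGR2GRAY)
    m=np.zeros(g.shape,bool); m[y0:y1,x0:x1]=1; m&=(W[...,2]>.0505)&(W[...,2]<.066)&(abs(W[...,1]-.04)<.05)&(W[...,0]<.59)
    P=W[m]; A=np.c_[P[:,:2],np.ones(len(P))]; k=np.linalg.lstsq(A,P[:,2],rcond=None)[0]; print(n,'leaf',len(P),'slope',k[:2].round(3),'z at hole',(k@[.5053,.0455,1]).round(4))
E
python3 p.py 4
python3 - <<'E'
import sys; sys.path.insert(0,'.')
from h import *
w=load('w4'); cv2.imwrite('pics/c7.png',np.hstack([cv2.resize(w['image'],(400,300)),cv2.resize(load('d4')['image'][180:360,240:420],(300,300)) ]))
E
```

```text
[0.51053119 0.28703674 0.15660082] [-0.04798161 -0.34785271  0.77736227]
sc leaf 1273 slope [-0.06  -0.002] z at hole 0.0596
sd leaf 771 slope [-0.039 -0.031] z at hole 0.0585
```

View pics/c7.png

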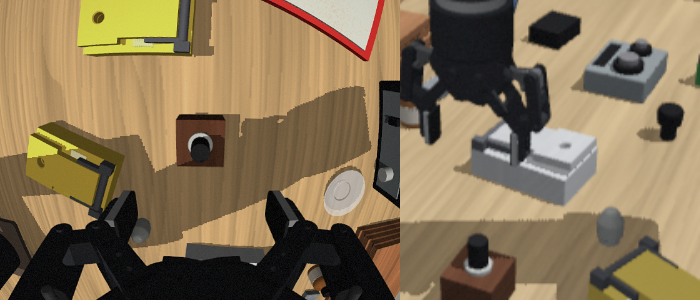

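The leaf is shut with the slope at 0.06 (just the springy play). The pin stands centred ahead in the wrist view at about (320,240) and the jaws are open. Now refine the pin and hole positions.

Run:
```python
from h import *
w=load('w4'); im=w['image'].astype(int); g=im.mean(2)
hsv=cv2.cvtColor(w['image'],cv2.COLOR_BGR2HSV)
# pin grip: dark blob within window
x0,y0,x1,y1=280,180,365,270
sub=g[y0:y1,x0:x1]
for name,m,h in (('dark',sub<35,.08),('light',sub>110,.05)):
    k,l,s,c=cv2.connectedComponentsWithStats(m.astype(np.uint8))
    for i in range(1,k):
        if s[i,4]>60: print(name,s[i]+[x0,y0,0,0,0],(c[i]+[x0,y0]).round(1),fray(w,*(c[i]+[x0,y0]),h).round(4))
# block top via wrist fisheye depth
d=w['depth']; K=w['mtx']; v,u=np.mgrid[:480,:640]; x=(u-K[0,2])/K[0,0]; y=(v-K[1,2])/K[1,1]; r=np.hypot(x,y)+1e-9
P=np.stack([np.tan(r)*x/r*d,np.tan(r)*y/r*d,d],-1)@w['T'][:3,:3].T+w['T'][:3,3]
for lo,hi,nm in ((.042,.048,'block'),(.0485,.053,'should'),(.077,.087,'grip')):
    m=np.zeros(d.shape,bool); m[170:275,270:370]=1; m&=(P[...,2]>lo)&(P[...,2]<hi)&(r<.5)
    if m.sum()>10:
        q=cv2.minAreaRect(P[m][:,:2].astype(np.float32)*1000); print(nm,m.sum(),np.round(q[0],1),np.round(q[1],1),round(q[2],1),'mean',P[m].mean(0).round(4))
a=load('s4'); b=load('d4')
for n,dd,(u,v) in (('sd',b,(338,264)),):
    pass
g=cv2.cvtColor(b['image'],cv2.COLOR_BGR2GRAY)
# hole: project expected location
def proj(d,p):
    q=np.linalg.inv(d['T'])@np.r_[p,1]; q=d['mtx']@q[:3]; return q[:2]/q[2]
for n,dd in (('sc',a),('sd',b)):
    p=proj(dd,[.5045,.0455,.0593]); print(n,'expected',p.round(1))
    gg=cv2.cvtColor(dd['image'],cv2.COLOR_BGR2GRAY).astype(float); i,j=int(p[1]),int(p[0])
    print(gg[i-7:i+8,j-8:j+9].astype(int))
```

```text
dark [283 183  77  10 591] [320.7 187.5] [0.5095 0.3252 0.08  ]
dark [ 285  220   62   46 1287] [321.3 244.9] [0.5099 0.2859 0.08  ]
light [280 180  33  80 265] [286.  206.4] [0.4836 0.3061 0.05  ]
light [333 180  32   3  96] [348.5 181. ] [0.5296 0.3252 0.05  ]
light [301 213  39  30 349] [318.2 223.4] [0.5075 0.2931 0.05  ]
block 4373 [509.1 286.1] [60.9 60.4] 89.2 mean [0.5093 0.2893 0.0443]
should 347 [508.8 290.1] [28.9 21.9] 0.4 mean [0.5092 0.2929 0.0496]
grip 801 [509.3 286.6] [21.3 21.2] 86.8 mean [0.5091 0.2871 0.0811]
sc expected [341.4 223.4]
[[192 191 192 193 193 194 194 195 196 195 194 193 192 192 192 190 182]
 [193 192 191 191 192 193 193 195 195 196 194 193 192 193 192 191 190]
 [196 194 193 191 191 192 192 192 193 194 195 195 194 193 192 192 191]
 [197 196 195 193 191 189 186 181 180 185 191 195 196 194 193 192 192]
 [196 196 196 195 191 181 163 146 142 155 173 187 194 195 195 193 192]
 [194 195 196 195 184 155 121 100  95 108 133 168 189 195 196 195 194]
 [192 193 195 194 173 128  89  80  81  84 101 143 179 193 195 196 195]
 [192 192 192 191 163 116  89  93  96  94 
[... 918 characters left out ...]
210 210 211 211 211 211 210 210 211 212 211 212 211 212 212]
 [210 210 210 210 211 210 212 194 188 183 188 192 199 211 212 212 213]
 [209 209 210 210 210 200 182 161 150 138 138 147 173 211 212 213 213]
 [209 210 210 210 210 186 150 142 132 115 106 110 166 211 213 213 213]
 [209 210 211 212 213 203 163 155 145 134 148 146 199 212 213 212 212]
 [210 211 213 213 213 213 198 196 194 193 198 199 212 213 212 211 211]
 [211 212 213 213 213 211 210 210 210 210 212 212 213 213 211 211 210]
 [211 213 214 212 211 209 209 210 210 212 212 212 212 211 211 211 210]
 [213 214 212 210 210 210 210 210 211 213 212 212 212 211 210 210 210]
 [213 212 210 209 209 210 210 211 212 213 212 211 210 211 209 209 194]]
```

Pin at (0.5095, 0.286) from three views. Upper hole at about (0.5045, 0.0455) from two. Descend onto the grip and close.

Request:
servo_tool:
  increments:
    - {"jaw":1,"translation":[-0.001,-0.001,0.03],"roll":0}
    - {"jaw":1,"translation":[0,0,0.03],"roll":0}
    - {"jaw":1,"translation":[0,0,0.03],"roll":0}
    - {"jaw":1,"translation":[0,0,0.02],"roll":0}
    - {"jaw":1,"translation":[0,0,0.0125],"roll":0}
    - {"jaw":1,"translation":[0,0,0],"roll":0}
    - {"jaw":0.5,"translation":[0,0,0],"roll":0}
    - {"jaw":0.2,"translation":[0,0,0],"roll":0}
    - {"jaw":0,"translation":[0,0,0],"roll":0}
    - {"jaw":0,"translation":[0,0,0],"roll":0}
    - {"jaw":0,"translation":[0,0,0],"roll":0}
    - {"jaw":0,"translation":[0,0,0],"roll":0}
  newtons: 80

```text
time: 12.05
position: [0.5106, 0.2856, 0.036]
tcp_rot: [[-0.0, 1.0, 0.002], [1.0, 0.0, 0.001], [0.001, 0.002, -1.0]]
force: [-0.7, 0.6, 4.7]
width: 0.0196
```

Run:
```python
from h import *
o=observe(); print(o['position'],o['force'],o['width'])
b=snap('side','d5'); W=cloud(b)
cv2.imwrite('pics/c8.png',cv2.resize(b['image'][270:390,220:360],(560,480),interpolation=cv2.INTER_CUBIC))
```

```text
[0.51060892 0.28558779 0.03599425] [-0.6906098   0.58202775  4.73877223] 0.019600485517394056
```

View pics/c8.png

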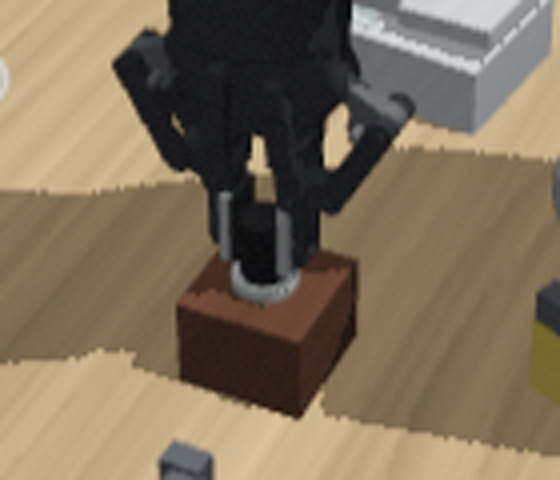

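The pin is gripped squarely at its black grip, with the fingertips just over the shoulder. Lift straight out and carry it over the hole.

Request:
servo_tool:
  increments:
    - {"jaw":0,"translation":[0,0,-0.015],"roll":0}
    - {"jaw":0,"translation":[0,0,-0.025],"roll":0}
    - {"jaw":0,"translation":[0,0,-0.025],"roll":0}
    - {"jaw":0,"translation":[0,0,-0.025],"roll":0}
    - {"jaw":0,"translation":[-0.03,-0.00075,0],"roll":0}
    - {"jaw":0,"translation":[-0.03,-0.00075,0],"roll":0}
    - {"jaw":0,"translation":[-0.03,-0.00075,0],"roll":0}
    - {"jaw":0,"translation":[-0.03,-0.00075,0],"roll":0}
    - {"jaw":0,"translation":[-0.03,-0.00075,0],"roll":0}
    - {"jaw":0,"translation":[-0.03,-0.00075,0],"roll":0}
    - {"jaw":0,"translation":[-0.03,-0.00075,0],"roll":0}
    - {"jaw":0,"translation":[-0.03,-0.00075,0],"roll":0}
    - {"jaw":0,"translation":[0,0,0],"roll":0}
    - {"jaw":0,"translation":[0,0,0],"roll":0}

```text
time: 13.5
position: [0.5037, 0.0449, 0.125]
tcp_rot: [[0.002, 1.0, -0.0], [1.0, -0.002, 0.0], [0.0, -0.0, -1.0]]
force: [0.4, 1.3, -0.4]
width: 0.0198
```

Run:
```python
from h import *
o=observe(); print(o['position'],o['force'],o['width'])
a=snap('scene','s6');b=snap('side','d6');w=snap('wrist','w6')
cv2.imwrite('pics/c9.png',np.hstack([cv2.resize(x,(400,400),interpolation=cv2.INTER_CUBIC) for x in (a['image'][165:265,290:390],b['image'][200:300,290:390])]))
```

```text
[0.50367219 0.04491766 0.12496342] [ 0.44816295  1.3108833  -0.41997614] 0.01984576896628834
```

View pics/c9.png

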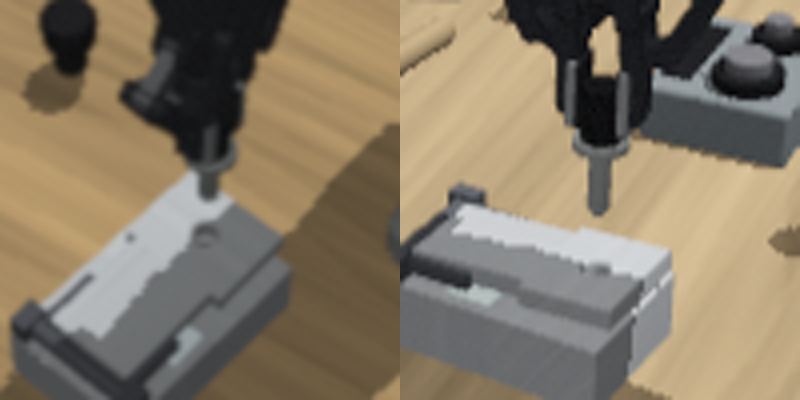

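Both views show the pin hanging upright just above the hole: tip at about scene (342,215) and side (339.5,253), hole at scene (341,224) and side (339.5,267). I triangulate both.

Run:
```python
from h import *
a=load('s6');b=load('d6')
def tri(pa,pb):
    A=np.zeros((3,3));B=np.zeros(3);L=[]
    for d,(u,v) in ((a,pa),(b,pb)):
        K=d['mtx']; r=d['T'][:3,:3]@np.array([(u-K[0,2])/K[0,0],(v-K[1,2])/K[1,1],1]); r/=np.linalg.norm(r); M=np.eye(3)-np.outer(r,r); A+=M;B+=M@d['T'][:3,3];L.append((r,d['T'][:3,3]))
    X=np.linalg.solve(A,B); return X.round(4),[round(float(np.linalg.norm(np.cross(X-o,r))),4) for r,o in L]
def hole(d,u0,v0,s):
    g=cv2.cvtColor(d['image'],cv2.COLOR_BGR2GRAY).astype(float); p=g[v0-7:v0+8,u0-8:u0+9]; bg=np.median(p) ; wt=np.clip(s-p,0,None); 
    V,U=np.mgrid[v0-7:v0+8,u0-8:u0+9]; return (wt*U).sum()/wt.sum(),(wt*V).sum()/wt.sum()
a4=load('s4');b4=load('d4')
ha=hole(a4,341,223,165); hb=hole(b4,338,266,180); print('hole px',ha,hb,tri(ha,hb), ray(a4,*ha,.0593).round(4), ray(b4,*hb,.0593).round(4))
for n,d,u0,u1,v0,v1 in (('sc',a,334,350,205,219),('sd',b,332,348,240,258)):
    g=cv2.cvtColor(d['image'],cv2.COLOR_BGR2GRAY); print(n,u0,v0); print(g[v0:v1,u0:u1])
W=cloud(a); W2=cloud(b)
print('stem sc',W[211:214,341:344].reshape(-1,3).mean(0).round(4)); print('stem sd',W2[243:250,338:341].reshape(-1,3).mean(0).round(4))
```

```text
hole px (np.float64(340.811320754717), np.float64(222.77644368210406)) (np.float64(339.095577746077), np.float64(267.0228245363766)) (array([0.5034, 0.0432, 0.0582]), [0.0002, 0.0002]) [0.5039 0.0434 0.0593] [0.5029 0.0451 0.0593]
sc 334 205
[[141 126  94  64  53  49  58  66  66  63  67  77  85  86  94 122]
 [143 139 116  95  84  75  76  78  79  86  90  90  85  83 108 130]
 [145 144 140 135 117  90  81  85  87  84  81  87  96 107 126 136]
 [146 152 165 175 160 118  79  70  70  68  78 105 128 135 135 136]
 [152 166 180 186 181 139  84  68  66  67  90 126 143 142 139 136]
 [166 181 188 189 183 137  79  66  65  66  90 128 145 145 142 139]
 [183 189 189 189 184 137  77  65  65  65  90 129 145 147 147 145]
 [190 191 191 190 185 138  78  65  63  67 103 139 149 149 147 147]
 [189 190 191 192 186 145  89  68  66  75 127 161 164 155 150 148]
 [189 190 190 192 190 167 125  92  90 106 145 175 181 171 155 147]
 [189 189 189 190 190 187 167 144 144 158 177 186 185 173 150 140]
 [187 188 189 189 189 190 190 188 187 186 188 186 174 144 120 123]
 [188 187 188 189 189 190 190 191 192 191 188 175 145 
[... 660 characters left out ...]
2  88  81 127 177 178 173 168 170]
 [178 180 180 178 155  92  91  91  87  82 127 177 175 169 169 171]
 [179 181 178 177 155  91  90  89  87  82 127 175 170 168 170 172]
 [181 180 177 178 159  94  90  87  84  82 126 169 167 170 172 173]
 [180 177 176 179 170 124  92  90  86  98 157 166 169 171 172 174]
 [177 176 178 178 175 166 107  85  98 155 167 167 170 171 172 176]
 [176 177 179 177 176 176 160 158 157 168 166 169 171 172 174 178]
 [178 179 178 175 177 176 178 178 173 168 168 171 172 174 177 176]
 [178 178 177 188 182 178 179 176 171 170 171 170 173 176 176 173]
 [190 183 189 206 204 202 195 187 179 170 171 172 175 177 175 171]]
stem sc [0.5084 0.0484 0.11  ]
stem sd [0.503  0.0511 0.1142]
```

Run:
```python
from h import *
a=load('s6');b=load('d6')
for n,pa,pb in (('hole',(340.9,223.0),(338.8,267.1)),('tip',(342.0,213.8),(339.6,252.8))):
    A=np.zeros((3,3));B=np.zeros(3)
    for d,(u,v) in ((a,pa),(b,pb)):
        K=d['mtx']; r=d['T'][:3,:3]@np.array([(u-K[0,2])/K[0,0],(v-K[1,2])/K[1,1],1]); r/=np.linalg.norm(r); M=np.eye(3)-np.outer(r,r); A+=M;B+=M@d['T'][:3,3]
    X=np.linalg.solve(A,B); print(n,X.round(4)); h=.0593 if n=='hole' else .094; print([ray(d,*p,h).round(4)[:2].tolist() for d,p in ((a,pa),(b,pb))])
def proj(d,p):
    q=np.linalg.inv(d['T'])@np.r_[p,1]; q=d['mtx']@q[:3]; return (q[:2]/q[2]).round(2)
for d in (a,b): print('pin axis proj',proj(d,[.5037,.0449,.094]),proj(d,[.5037,.0449,.0593]),'lower->', proj(d,[.5045,.0455,.0593]))
```

```text
hole [0.5039 0.0437 0.0582]
[[0.5043, 0.0439], [0.5034, 0.0457]]
tip [0.5031 0.0452 0.0946]
[[0.5027, 0.045], [0.5034, 0.0443]]
pin axis proj [341.72 214.09] [341.39 223.03] lower-> [341.42 223.39]
pin axis proj [339.38 252.91] [338.79 266.89] lower-> [338.34 266.94]
```

Pin and hole agree to within about 1 mm. Begin insertion slowly and watch the forces.

Request:
servo_tool:
  increments:
    - {"jaw":0,"translation":[0,0.0005,0.015],"roll":0}
    - {"jaw":0,"translation":[0,0,0.012],"roll":0}
    - {"jaw":0,"translation":[0,0,0.006],"roll":0}
    - {"jaw":0,"translation":[0,0,0.004],"roll":0}
    - {"jaw":0,"translation":[0,0,0.004],"roll":0}
    - {"jaw":0,"translation":[0,0,0.004],"roll":0}
    - {"jaw":0,"translation":[0,0,0],"roll":0}

```text
time: 14.35
position: [0.5041, 0.0453, 0.0794]
tcp_rot: [[-0.0, 1.0, -0.001], [1.0, 0.0, 0.0], [0.0, -0.001, -1.0]]
force: [-0.5, 0.5, -1.0]
width: 0.0192
```

Tip is at about z = 0.048, inside the upper hole with no contact force. Continue.

Request:
servo_tool:
  increments:
    - {"jaw":0,"translation":[0,0,0.004],"roll":0}
    - {"jaw":0,"translation":[0,0,0.004],"roll":0}
    - {"jaw":0,"translation":[0,0,0.004],"roll":0}
    - {"jaw":0,"translation":[0,0,0.004],"roll":0}
    - {"jaw":0,"translation":[0,0,0],"roll":0}

```text
time: 14.85
position: [0.5038, 0.0453, 0.063]
tcp_rot: [[0.0, 1.0, -0.002], [1.0, -0.0, 0.0], [0.0, -0.002, -1.0]]
force: [-1.2, -0.2, -1.2]
width: 0.0195
```

Request:
servo_tool:
  increments:
    - {"jaw":0,"translation":[0,0,0.004],"roll":0}
    - {"jaw":0,"translation":[0,0,0.004],"roll":0}
    - {"jaw":0,"translation":[0,0,0.003],"roll":0}
    - {"jaw":0,"translation":[0,0,0.003],"roll":0}
    - {"jaw":0,"translation":[0,0,0],"roll":0}
  newtons: 110

```text
time: 15.35
position: [0.5042, 0.0453, 0.0498]
tcp_rot: [[-0.0, 1.0, -0.001], [1.0, 0.0, 0.0], [0.0, -0.001, -1.0]]
force: [-1.7, 0.2, 3.2]
width: 0.0185
```

Request:
servo_tool:
  increments:
    - {"jaw":0,"translation":[0,0,0.003],"roll":0}
    - {"jaw":0,"translation":[0,0,0.002],"roll":0}
    - {"jaw":0,"translation":[0,0,0],"roll":0}

```text
time: 15.65
position: [0.5043, 0.0453, 0.0449]
tcp_rot: [[-0.0, 1.0, -0.001], [1.0, 0.0, 0.0], [0.0, -0.001, -1.0]]
force: [-2.0, 0.5, 4.9]
width: 0.0186
```

Request:
servo_tool:
  increments:
    - {"jaw":0,"translation":[0,0,0.002],"roll":0}
    - {"jaw":0,"translation":[0,0,0],"roll":0}
    - {"jaw":0,"translation":[0,0,0],"roll":0}

```text
time: 15.95
position: [0.5043, 0.0453, 0.0435]
tcp_rot: [[-0.0, 1.0, -0.001], [1.0, 0.0, 0.0], [0.0, -0.001, -1.0]]
force: [-3.7, 0.7, 7.4]
width: 0.0187
```

Request:
servo_tool:
  increments:
    - {"jaw":0,"translation":[0,0,0.002],"roll":0}
    - {"jaw":0,"translation":[0,0,0],"roll":0}
    - {"jaw":0,"translation":[0,0,0],"roll":0}

```text
time: 16.25
position: [0.5043, 0.0454, 0.0421]
tcp_rot: [[-0.0, 1.0, -0.001], [1.0, 0.0, 0.0], [0.0, -0.001, -1.0]]
force: [-6.7, 0.7, 10.5]
width: 0.0188
```

Request:
servo_tool:
  increments:
    - {"jaw":0,"translation":[0,0,0.001],"roll":0}
    - {"jaw":0,"translation":[0,0,0],"roll":0}
    - {"jaw":0,"translation":[0,0,0],"roll":0}

```text
time: 16.55
position: [0.5043, 0.0454, 0.0419]
tcp_rot: [[-0.0, 1.0, -0.002], [1.0, 0.0, 0.0], [0.0, -0.002, -1.0]]
force: [-7.7, 1.9, 15.7]
width: 0.0187
```

The force turned stiff at z = 0.042. I add a little push and check the leaf and pin.

Request:
servo_tool:
  increments:
    - {"jaw":0,"translation":[0,0,0.0015],"roll":0}
    - {"jaw":0,"translation":[0,0,0],"roll":0}
    - {"jaw":0,"translation":[0,0,0],"roll":0}
    - {"jaw":0,"translation":[0,0,0],"roll":0}

```text
time: 16.95
position: [0.5043, 0.0454, 0.0411]
tcp_rot: [[-0.0, 1.0, -0.002], [1.0, 0.0, 0.0], [0.0, -0.002, -1.0]]
force: [-10.3, 1.0, 19.1]
width: 0.0191
```

```bash
python3 p.py 7
python3 - <<'E'
import sys; sys.path.insert(0,'.')
from h import *
a=load('s7');b=load('d7')
cv2.imwrite('pics/c10.png',np.hstack([cv2.resize(x,(400,400),interpolation=cv2.INTER_CUBIC) for x in (a['image'][180:280,280:380],b['image'][210:310,270:370])]))
E
```

```text
[0.5043357  0.04541056 0.04108357] [-10.34944062   1.01969666  19.05250931]
sc leaf 747 slope [-0.001  0.005] z at hole 0.0529
sd leaf 600 slope [-0.017  0.001] z at hole 0.0535
```

View pics/c10.png

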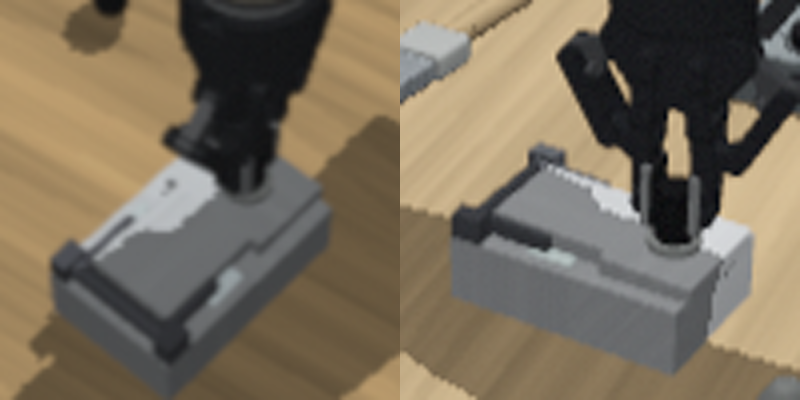

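The leaf is flat: slope about 0, outer face at 0.053 m. The shoulder is seated on it with about 19 N down. I'm handing in.

```bash
python3 -c "
from cell import *
print(sign_off()); o=observe(); print(o['time'],o['force'],o['position'])"
```

```text
the job is handed in; nothing more can be done
None
the job is handed in; nothing more can be done
```

The slide is under pressure: I pressed the large key and then the small key to their stops, folded the press shut, and pushed the locking pin fully home. I handed in at about 17 s, still gripping the pin and pushing down with about 19 N; no verdict was reported.

**Last checks:**
- **Upper half:** it lies flat. The scene camera gave a slope of about −0.001 and the side camera about −0.017, and both put the outer face at 0.053 m at the hole, as it should be when shut.
- **Pin:** it looks upright with its shoulder seated on the plate. That puts the tip about 27 mm below the lower hole's mouth. The tool stood within about 1 mm of the measured hole centre.
- **Other things:** nothing else was touched as far as I saw, but I did not re-measure their positions at the end.

**Disagreements:**
- **Fingertips:** they were not 14 mm ahead of the reported tool point as stated. The cameras and the contact forces put them about 21 mm behind it, so I used the measured offset for all heights.
- **Leaf slope:** the two cameras' slopes differ by about 0.016. I put this down to depth noise, because the stop had already been felt in the force.
- **Sideways force:** there was about 10 N sideways on the tool at the end, which I left alone.

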